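Fit the spare relay to the control unit

TASK

Switch the control unit off by pulling its red-knobbed isolator lever right over towards the robot's side (the white mark), and leave it off while you plug the spare relay from the red tray into the unit's empty socket, fully home and upright. Then push the lever right back over to the green mark to switch the unit on again, leaving the relay seated. Do not disturb the bottle, the carton or the screwdriver.

Things in the scene. Friction and masses are not known exactly. Their poses are not given: they have to be found in the camera images.
- relay: Spare relay, loose, upright in the red tray: a white block 36 (x) x 28 (y) x 48 (z) mm, orange top, on a black rectangular plug foot 28 (x) x 20 (y) mm that sticks out 15 mm below it; 63 mm tall, about 90 g. Origin: centre of the foot's underside, z up. It fits the socket either way round (half a turn about z makes no difference).
- tray: Fixed open red parts tray, 180 x 180 mm, 25 mm tall, walls and floor 4 mm. Origin: centre of its underside, on the table. Holds only the spare relay.
- unit: Control unit, fixed: grey plate 180 (x) x 320 (y) x 12 mm on the table. Origin: centre of its underside. On it, in a row along its y, 90 mm apart and all at its yaw, in varying order: empty socket, socket with fitted relay, isolator lever. Grey trunking (top 34 mm above table) runs 65 to 87 mm to +x of the row's centre line; green terminal strips (top 32 mm) at both ends.
- socket_hole0 (a point): Centre of the mouth of the empty socket's hole, level with the socket's flat top, 42 mm above the table. Socket: grey block 75 (x) x 50 (y) x 30 mm; hole 29.6 (x) x 21.6 (y) mm, 19 deep, 2 mm chamfer. Site x is the hole's long side, z up. Relay fully home: its foot's underside is 15 mm below this point and its white block rests on the socket top.
- full_socket: The neighbouring socket, a grey block of the same size with an identical relay already fitted (fixed; top 90 mm above the table). Origin: centre of its underside. Leave it.
- isolator_base: Fixed grey base of the isolator lever, 70 (x) x 50 (y) x 25 mm, underside 12 mm above the table. Origin: centre of its underside. The lever pivots about the base's y, 22 mm above this origin. White mark on the near (-x) end: off; green mark on the far (+x) end: on.
- isolator_tip (a point): Centre of the red ball (26 mm across) on the end of the isolator lever, 60 mm from the pivot; the rod is 10 mm thick. Its centre is 87 mm above the table at both ends of travel, 94 mm when upright.
- isolator (a joint): Angle of the isolator lever, rad: 0 = fully off, leaning 0.5 rad towards the base's -x (robot's side); 1.0 = fully on, leaning 0.5 rad towards +x. Starts on or nearly so. It stays where it is left and needs about 1 N at the ball.
- bottle: Bystander: upright yellow bottle, 52 mm across, 130 mm tall. Origin: centre of its underside.
- carton: Bystander: closed brown cardboard carton 70 (x) x 100 (y) x 60 mm. Origin: centre of its underside.
- screwdriver: Bystander: screwdriver lying on the table, 200 mm long along its x, 26 mm thick orange handle towards -x. Origin: middle of its length, on the table.
Mind the look-alikes: they are no part of the job. Leave any yellow look-alike of the relay alone.

How it is judged:
By the outcome, as a careful person would: the job done as asked, in the order asked, and still so for the second after the job is handed in, with the robot touching nothing.
It also fails if it takes over 64 s, if anything falls off the work surface, if the arm or the gripper's body presses on something with over 40 N, if the wrist force passes 120 N, or if a joint passes its speed limit or range.

ROBOT

A 6-joint arm with a two-finger parallel gripper is mounted at the origin on the work surface. World frame = base frame: x ahead of the robot, y to its left, z up, the work surface at z = 0. Lengths are in m, angles in degrees, forces in N, time in s.
With the tool pointing down it reaches from about 0.375 to 0.975 m from the base axis. Payload 3.8 kg.
Tool frame: the origin (TCP) lies midway between the tips of the shut fingers; the grasp point (between the pads) lies 19 mm behind it; z points along the fingers, y is the line along which they close (so a half turn about z gives the same grasp; the last joint's range is limited). The gripper opens to 88 mm and grips with 3 to 60 N. Pads are 18 mm wide; open, the fingers measure 123 mm over their backs; the gripper's body (75 mm by 187 mm) begins 45 mm behind the grasp point.
Start: joints at [-68.577, 15.12, 91.902, -0, 72.978, -2.114], TCP at [0.27, -0.619, 0.239] pointing down, gripper open.
Joint ranges: [-150.88, 150.88], [-54.13, 125.18], [17.81, 147.31], [-75.09, 255.09], [0, 152.58], [-146.25, 146.25]. Speed limits (degrees/s): [147.25, 147.25, 180, 180, 180, 180].

INTERFACE

Orientations are given as a 3x3 rotation matrix whose columns are the frame's x, y, z axes.
In Python, from plant import ctrl, vision, finish_job gives the robot as it stands. The module is installed in compiled form; this text tells all that it offers.
- The arm moves only by the tool drive_tool, never from a script. Its argument "steps" is a list of rows, each a list of 5 numbers: the shift along the world's x, y, z in mm, then the turn about the world's z in degrees, then the opening, from 0 (shut) to 1 (fully open). In form: [[x, y, z, yaw, fingers], ...]. A call has exactly 8 rows; each row shifts and turns the commanded pose from where the row before left it; what a row does not reach is not made up. A row lasts 1/12 s, in which the tool goes at most 41.7 mm and 7.16 degrees, less where a joint would pass 70% of its speed; a pose out of reach is approached as far as the arm can. A call is refused whole if a number of a shift passes 41.7 or a number of a turn 7.16, either way. A call with a gripper value outside its range is refused whole. The fingers move at their own pace and stop on an object; "newtons" is the grip in N (left out, the last holds). Time passes only in rows, so rows that do not move let the fingers close, or fill a call up. It gives the time, the measured TCP pose, the force, the opening and the grip force at its end, in the units of the state.
- ctrl.get_state(): the state, without advancing time (a new reading comes with each control period).
- vision.capture(name): name is "scene" or "side" or "wrist"; returns the picture (400x640x3 uint8, red, green, blue); there is no depth.
- vision.get_calibration(name): a dict with "mtx" (3x3 intrinsics, pixels), "R" (3x3) and "t" (3): a world point X has camera coordinates R X + t; the wrist camera has in their place "T_tool_cam" (4x4, takes a point from camera to tool coordinates, whose origin is the TCP and whose axes are the flange's). Camera axes: x right, y down, z forward; pixel columns grow to the right and rows downward; lengths in m; the calibration is good to about 2 mm. A picture is of the moment at which its call begins: read the wrist's pose just before it. get_calibration takes no time and is no camera call.
- finish_job(): hands the job in; it is judged then, once.
Trained networks look in the newest picture that a camera, given by its name, has taken for a name from the list of things; names that differ only in an ending like _2 or _b are one class to them, and where a whole thing is asked for, a point or a joint stands for the part that bears it (a point fixed in the world has none). Each returns a list of dicts, best first, with "p" (0 to 1); they miss things now and then, are a little off and sometimes report something else, mostly with a low value. They report only what shows in the picture. A call takes as long as a camera call. They do not tell look-alikes from the thing itself.
- vision.cut_out(label, camera): "mask" (400x640 bool, what is visible of it) and "box" ([centre column, centre row, width, height] in pixels, round what is visible of it).
- vision.mark_of(label, camera): "point" ([column, row] in pixels: a listed point, or the origin of a listed thing).
The state is a dict: "t": time; "qpos": joint angles; "joint_velocities": joint speeds; "tau": joint torques, N m; "tcp_pos": TCP position; "eef_rot": TCP orientation; "wrist_force": force on the tool from outside, world axes, zero at the start; "torque": the same for the moment, N m; "finger_gap": finger opening in m; "gripper_force": force on a finger pad.
Only numpy, scipy, OpenCV 4.12 (cv2) and the standard library are available. Lean on these libraries where they do the work, as an engineer would, in place of code of your own. Each camera call takes 0.05 s, during which the arm holds its last target. There are 200 camera calls.

## Working session

There is one attempt and no reset: what is moved stays moved. The work goes in short steps, Python scripts to look and compute and a tool call to move; the robot and the scene stay as the last step left them, time stands still between calls to the robot, and variables do not carry over. Pictures are saved under pics/ and viewed, at most 10 in all, crops included, and the job is handed in when it is done.

Besides the shell and the picture viewer there is one more tool, called after "Emit:" as name([rows], argument=value, ...), one row to a line, values as JSON. drive_tool: Moves the arm, as the interface text tells. Its arguments: {"type":"object","properties":{"steps":{"type":"array"},"newtons":{"type":"number"}},"required":["steps"]}

```bash
mkdir -p pics; cat > h.py <<'E'
import numpy as np, cv2
from plant import ctrl, vision, finish_job
def ray(cam,px,st=None):
    c=vision.get_calibration(cam); K=np.array(c["mtx"])
    d=np.linalg.inv(K)@np.array([px[0],px[1],1.0])
    if cam=="wrist":
        T=np.array(c["T_tool_cam"]); R=np.array(st["eef_rot"]); p=np.array(st["tcp_pos"])
        return R@T[:3,3]+p, R@T[:3,:3]@d
    R=np.array(c["R"]);t=np.array(c["t"]).ravel()
    return -R.T@t, R.T@d
def atz(cam,px,z,st=None):
    o,d=ray(cam,px,st); return o+d*(z-o[2])/d[2]
def proj(cam,X,st=None):
    c=vision.get_calibration(cam);K=np.array(c["mtx"])
    if cam=="wrist":
        T=np.array(c["T_tool_cam"]);R=np.array(st["eef_rot"])
        x=T[:3,:3].T@(R.T@(np.array(X)-st["tcp_pos"])-T[:3,3])
    else: x=np.array(c["R"])@X+np.array(c["t"]).ravel()
    x=K@x; return x[:2]/x[2]
def tri(rays):
    A=0;b=0
    for o,d in rays:
        d=d/np.linalg.norm(d);P=np.eye(3)-np.outer(d,d);A=A+P;b=b+P@o
    return np.linalg.solve(A,b)
def save(im,name): cv2.imwrite("pics/"+name,cv2.cvtColor(im,cv2.COLOR_RGB2BGR))
E
python3 - <<'E'
from h import *
H=dict(relay=0,tray=0,unit=0,socket_hole0=.042,full_socket=.012,isolator_base=.012,isolator_tip=.087,bottle=0,carton=0,screwdriver=0)
ims=[]
for c in ("scene","side"):
    ims.append(vision.capture(c))
    for l,z in H.items():
        for r in vision.mark_of(l,c)[:3]:
            if r["p"]>.2: print(c,l,round(r["p"],2),np.round(r["point"]),np.round(atz(c,r["point"],z),3))
save(ims[0],"a.png");save(ims[1],"b.png")
s=ctrl.get_state();print(s["t"],s["wrist_force"],np.round(s["eef_rot"],2))
E
```

```text
scene relay 0.79 [453. 211.] [0.38  0.282 0.   ]
scene relay 0.74 [246. 170.] [ 0.537 -0.2    0.   ]
scene relay 0.6 [419. 264.] [0.56  0.275 0.   ]
scene tray 0.93 [418. 259.] [0.55  0.267 0.   ]
scene tray 0.72 [274. 259.] [0.715 0.017 0.   ]
scene tray 0.28 [234. 147.] [ 0.486 -0.283  0.   ]
scene unit 0.97 [244. 171.] [ 0.541 -0.204  0.   ]
scene unit 0.55 [420. 256.] [0.542 0.268 0.   ]
scene socket_hole0 0.87 [265. 172.] [ 0.55  -0.128  0.042]
scene socket_hole0 0.66 [418. 255.] [0.572 0.269 0.042]
scene full_socket 0.57 [221. 148.] [ 0.517 -0.296  0.012]
scene isolator_base 0.6 [243. 164.] [ 0.534 -0.212  0.012]
scene isolator_tip 0.62 [232. 145.] [ 0.554 -0.218  0.087]
scene bottle 0.66 [357. 322.] [0.744 0.229 0.   ]
scene carton 0.61 [189. 224.] [ 0.741 -0.197  0.   ]
scene screwdriver 0.96 [272. 260.] [0.72  0.014 0.   ]
side relay 0.83 [255. 164.] [0.565 0.285 0.   ]
side relay 0.81 [182. 190.] [0.373 0.29  0.   ]
side tray 0.65 [247. 172.] [0.532 0.269 0.   ]
side unit 0.72 [378. 295.] [ 0.53  -0.213  0.   ]
side socket_hole0 0.65 [352. 244.] [ 0.547 -0.119  0.042]
side full_socket 0.64 [411. 326.] [ 0.523 -0.299  0.012]
side isolator_base 0.85 [375. 290.] [ 0.527 -0.208  0.012]
side isolator_tip 0.81 [395. 251.] [ 0.563 -0.209  0.087]
side bottle 0.83 [325. 148.] [0.759 0.243 0.   ]
side carton 0.74 [377. 295.] [ 0.528 -0.212  0.   ]
side carton 0.59 [445. 245.] [ 0.73 -0.2   0.  ]
side screwdriver 0.64 [372. 196.] [0.719 0.01  0.   ]
1.1 [-0.34517471  0.52700234 -0.16543644] [[ 0.92  0.4   0.  ]
 [ 0.4  -0.92 -0.  ]
 [ 0.    0.   -1.  ]]
```

View pics/a.png

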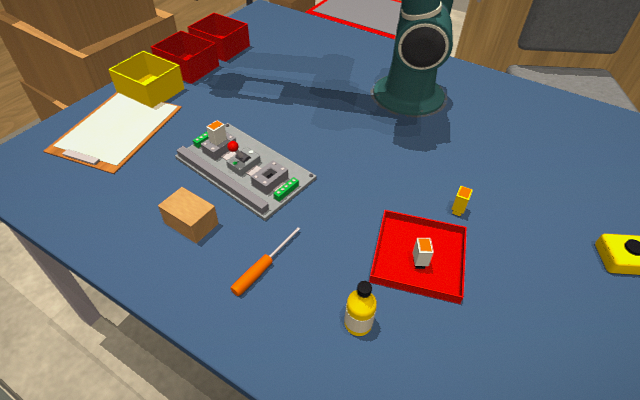

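View pics/b.png

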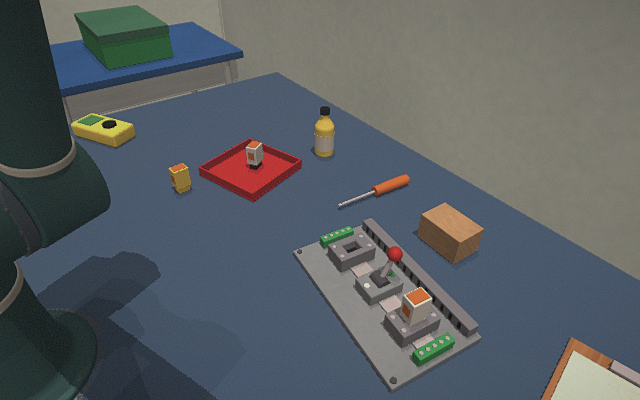

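The scene view shows three candidate relays. The white one inside the red tray at (423,252) is the spare, since it is the only one in the tray. The yellow one at (462,200) is a look-alike, and the one at (216,133) is already fitted. The unit's row runs from the fitted relay, through the lever (ball at 233,146), to the empty socket at (269,176). The side view agrees, with the spare at (254,152), the ball at (395,254) and the socket at (352,246).

I'll move above the unit and look with the wrist camera.

Emit:
drive_tool([
  [21,34,8,7.1,1],
  [21,34,8,7.1,1],
  [21,34,8,7.1,1],
  [21,34,8,7.1,1],
  [21,34,8,7.1,1],
  [21,34,8,7.1,1],
  [21,34,8,7.1,1],
  [21,34,8,7.1,1],
])

```text
t: 1.77
tcp_pos: [0.4382, -0.3451, 0.3034]
eef_rot: [[0.162, 0.987, 0.001], [0.987, -0.162, -0.0], [-0.0, 0.001, -1.0]]
wrist_force: [1.2, -0.2, 0.3]
finger_gap: 0.0884
gripper_force: 0.0
```

Emit:
drive_tool([
  [20,34,8,0,0.55],
  [20,34,8,0,0.55],
  [20,34,8,0,0.55],
  [20,34,8,0,0.55],
  [0,0,0,0,0.55],
  [0,0,0,0,0.55],
  [0,0,0,0,0.55],
  [0,0,0,0,0.55],
])

```text
t: 2.43
tcp_pos: [0.5169, -0.2117, 0.3342]
eef_rot: [[0.169, 0.986, -0.001], [0.986, -0.169, -0.0], [-0.0, -0.001, -1.0]]
wrist_force: [0.6, -0.4, -0.1]
finger_gap: 0.0487
gripper_force: 0.0
```

```bash
python3 - <<'E'
from h import *
st=ctrl.get_state(); im=vision.capture("wrist"); save(im,"c.png")
print(st["t"],np.round(st["tcp_pos"],4),np.round(st["eef_rot"],3),st["finger_gap"],np.round(st["qpos"],1))
for l,z in dict(unit=0,socket_hole0=.042,full_socket=.012,isolator_base=.012,isolator_tip=.087).items():
    for r in vision.mark_of(l,"wrist")[:2]:
        if r["p"]>.2: print(l,round(r["p"],2),np.round(r["point"]),np.round(atz("wrist",r["point"],z,st),4))
E
```

```text
2.4333 [ 0.5169 -0.2117  0.3342] [[ 0.169  0.986 -0.001]
 [ 0.986 -0.169 -0.   ]
 [-0.    -0.001 -1.   ]] 0.04872423105287581 [-24.8  -0.1  99.   -0.   81.1 -15.1]
socket_hole0 0.85 [329.  92.] [ 0.5464 -0.1187  0.042 ]
full_socket 0.73 [329. 204.] [ 0.5201 -0.2914  0.012 ]
isolator_base 0.8 [331. 156.] [ 0.5357 -0.2124  0.012 ]
isolator_tip 0.94 [349. 163.] [ 0.5569 -0.2132  0.087 ]
```

View pics/c.png

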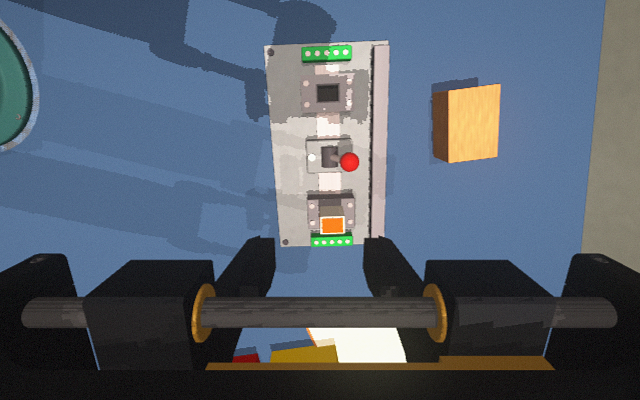

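The wrist view shows the empty socket at (328,93), the ball at (349,161) and the fitted relay at (332,224). All three agree with the other cameras, and the unit's yaw is about -9°. Next I straddle the ball.

Emit:
drive_tool([
  [12,0,-35,0,0.55],
  [12,-1,-35,0,0.55],
  [12,-1,-35,0,0.55],
  [6,0,-35,0,0.55],
  [0,0,-35,0,0.55],
  [0,0,-30,0,0.55],
  [0,0,-15,0,0.55],
  [0,0,0,0,0.55],
])

```text
t: 3.4
tcp_pos: [0.5558, -0.2117, 0.1093]
eef_rot: [[0.168, 0.986, -0.009], [0.986, -0.168, 0.004], [0.002, -0.009, -1.0]]
wrist_force: [-0.5, 0.9, -0.5]
finger_gap: 0.0484
gripper_force: 0.0
```

```bash
python3 - <<'E'
from h import *
st=ctrl.get_state(); im=vision.capture("wrist")
print(np.round(st["tcp_pos"],4),st["wrist_force"])
for c in ("wrist","side"):
  if c=="side": vision.capture(c)
  for l,z in dict(socket_hole0=.042,isolator_base=.012,isolator_tip=.087).items():
    for r in vision.mark_of(l,c)[:2]:
        if r["p"]>.2: print(c,l,round(r["p"],2),np.round(r["point"]),np.round(atz(c,r["point"],z,st),4))
E
```

```text
[ 0.5558 -0.2117  0.1093] [-0.51755982  0.88255128 -0.50626908]
wrist socket_hole0 0.87 [284.  87.] [ 0.5462 -0.1197  0.042 ]
wrist isolator_base 0.58 [292. 197.] [ 0.5317 -0.2051  0.012 ]
wrist isolator_tip 0.65 [321. 234.] [ 0.5566 -0.2103  0.087 ]
side socket_hole0 0.71 [355. 245.] [ 0.5492 -0.1231  0.042 ]
side isolator_base 0.91 [378. 290.] [ 0.5314 -0.2115  0.012 ]
side isolator_base 0.31 [352. 245.] [ 0.5668 -0.097   0.012 ]
side isolator_tip 0.58 [392. 257.] [ 0.5497 -0.2151  0.087 ]
```

Emit:
drive_tool([
  [1,-1,-16,0,0.55],
  [0,0,-15,0,0.55],
  [0,0,0,0,0.55],
  [0,0,0,0,0.55],
  [-12,2,1,0,0.55],
  [-12,2,2,0,0.55],
  [-12,2,2,0,0.55],
  [-12,2,0,0,0.55],
])

```text
t: 4.47
tcp_pos: [0.5133, -0.2064, 0.0909]
eef_rot: [[0.168, 0.986, 0.004], [0.986, -0.168, -0.002], [-0.001, 0.004, -1.0]]
wrist_force: [0.9, -0.3, 1.3]
finger_gap: 0.0485
gripper_force: 0.8
```

Emit:
drive_tool([
  [-9,1,-1,0,0.55],
  [-5,1,-2,0,0.55],
  [-3,1,-1,0,0.55],
  [-2,0,0,0,0.55],
  [0,0,0,0,0.55],
  [0,0,0,0,0.55],
  [0,0,0,0,0.55],
  [0,0,0,0,0.55],
])

```text
t: 5.13
tcp_pos: [0.4934, -0.2028, 0.0844]
eef_rot: [[0.168, 0.986, -0.001], [0.986, -0.168, 0.0], [0.0, -0.001, -1.0]]
wrist_force: [0.4, -0.5, 0.3]
finger_gap: 0.0486
gripper_force: 0.0
```

Emit:
drive_tool([
  [-2,0,-2,0,0.55],
  [-2,1,-2,0,0.55],
  [-2,0,0,0,0.55],
  [-2,0,0,0,0.55],
  [0,0,0,0,0.55],
  [0,0,0,0,0.55],
  [0,0,0,0,0.55],
  [0,0,0,0,0.55],
])

```text
t: 5.8
tcp_pos: [0.4924, -0.2032, 0.0824]
eef_rot: [[0.169, 0.986, 0.014], [0.986, -0.169, -0.004], [-0.001, 0.015, -1.0]]
wrist_force: [18.1, -1.2, -8.2]
finger_gap: 0.0486
gripper_force: 8.9
```

The 18 N reading means the lever is against its off stop. I'll back off, rise and head over the socket for a look on the way to the tray.

Emit:
drive_tool([
  [14,-1,3,0,0.6],
  [0,0,10,0,0.6],
  [0,0,30,0,0.6],
  [0,0,35,0,0.6],
  [10,15,30,0,0.6],
  [15,25,20,0,0.8],
  [12,20,10,0,1],
  [0,0,0,0,1],
])

```text
t: 6.47
tcp_pos: [0.5393, -0.1407, 0.2229]
eef_rot: [[0.166, 0.986, 0.006], [0.986, -0.166, -0.0], [0.001, 0.006, -1.0]]
wrist_force: [0.0, -0.7, -0.4]
finger_gap: 0.071
gripper_force: 0.0
```

Emit:
drive_tool([
  [0,0,0,0,1],
  [0,0,0,0,1],
  [0,0,0,0,1],
  [0,0,0,0,1],
  [0,0,0,0,1],
  [0,0,0,0,1],
  [0,0,0,0,1],
  [0,0,0,0,1],
])

```text
t: 7.13
tcp_pos: [0.5364, -0.1431, 0.2185]
eef_rot: [[0.168, 0.986, -0.0], [0.986, -0.168, 0.0], [0.0, -0.0, -1.0]]
wrist_force: [-0.7, -0.2, -0.1]
finger_gap: 0.0884
gripper_force: 0.0
```

```bash
python3 - <<'E'
from h import *
st=ctrl.get_state(); im=vision.capture("wrist")
print(np.round(st["tcp_pos"],4),st["wrist_force"])
for l,z in dict(socket_hole0=.042,isolator_base=.012,isolator_tip=.087).items():
    for r in vision.mark_of(l,"wrist")[:2]:
        if r["p"]>.2: print(l,round(r["p"],2),np.round(r["point"],1),np.round(atz("wrist",r["point"],z,st),4))
        if r["p"]>.2 and l=="socket_hole0": c=r["point"]
save(im,"d0.png")
x,y=int(c[0]),int(c[1]); k=im[max(0,y-70):y+130,x-100:x+140]; print(x-100,max(0,y-70))
save(cv2.resize(k,None,fx=3,fy=3,interpolation=cv2.INTER_CUBIC),"d.png")
E
```

```text
[ 0.5364 -0.1431  0.2185] [-0.73945553 -0.22508885 -0.10201501]
socket_hole0 0.57 [325.3 157.5] [ 0.5467 -0.1206  0.042 ]
isolator_base 0.75 [324.4 222.8] [ 0.5318 -0.208   0.012 ]
isolator_tip 0.67 [326.2 282.3] [ 0.5261 -0.2461  0.087 ]
isolator_tip 0.62 [300.8 248.1] [ 0.5068 -0.2017  0.087 ]
225 87
```

View pics/d.png

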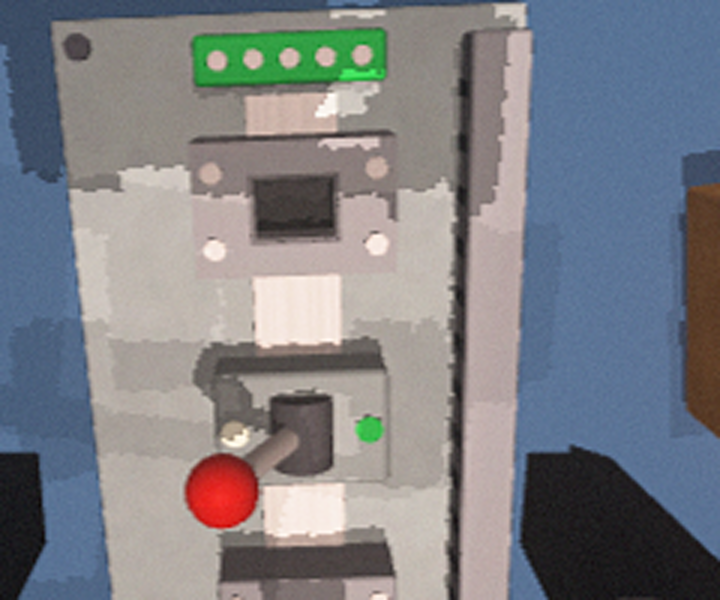

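```bash
python3 - <<'E'
from h import *
st=ctrl.get_state()
f=lambda x,y:atz("wrist",[(x+.5)/3-.5+225,(y+.5)/3-.5+87],.042,st)[:2]
for n,P in dict(screws=[(210,173),(377,167),(377,244),(214,250)],hole=[(250,178),(337,175),(338,237),(254,242)]).items():
    W=np.array([f(*p) for p in P]); u=W[1]+W[2]-W[0]-W[3]; v=W[0]+W[1]-W[2]-W[3]
    print(n,np.round(W.mean(0),4),np.linalg.norm(u)/2,np.linalg.norm(v)/2,np.degrees([np.arctan2(u[1],u[0]),np.arctan2(-v[0],v[1])]))
E
```

```text
screws [ 0.5444 -0.1187] 0.0601022550698707 0.02810202758551448 [-7.57359263 -7.95092088]
hole [ 0.5446 -0.1185] 0.031148374709323752 0.022995509564274437 [-6.96256721 -7.17435069]
```

Emit:
drive_tool([
  [3,40,8,0,1],
  [3,40,8,0,1],
  [3,40,8,0,1],
  [3,40,8,0,1],
  [3,40,8,0,1],
  [3,40,8,0,1],
  [3,40,8,0,1],
  [3,40,8,0,1],
])

```text
t: 8.0
tcp_pos: [0.5604, 0.1792, 0.2834]
eef_rot: [[0.168, 0.986, 0.001], [0.986, -0.168, 0.0], [0.0, 0.001, -1.0]]
wrist_force: [0.8, 0.4, 0.7]
finger_gap: 0.0877
gripper_force: 0.0
```

Emit:
drive_tool([
  [0,30,3,0,1],
  [0,30,3,0,1],
  [0,0,0,0,1],
  [0,0,0,0,1],
  [0,0,0,0,1],
  [0,0,0,0,1],
  [0,0,0,0,1],
  [0,0,0,0,1],
])

```text
t: 8.67
tcp_pos: [0.5607, 0.2359, 0.2886]
eef_rot: [[0.17, 0.986, -0.0], [0.986, -0.17, -0.0], [-0.0, -0.0, -1.0]]
wrist_force: [0.5, -1.1, 0.0]
finger_gap: 0.0881
gripper_force: 0.0
```

```bash
python3 - <<'E'
from h import *
st=ctrl.get_state(); im=vision.capture("wrist")
print(np.round(st["tcp_pos"],4),np.round(st["qpos"],1))
for r in vision.mark_of("relay","wrist")[:3]:
    print(round(r["p"],2),np.round(r["point"],1),np.round(atz("wrist",r["point"],.004,st),4))
save(im,"e0.png"); 
c=vision.mark_of("tray","wrist")[:1]; print(c)
for r in vision.cut_out("relay","wrist")[:3]: print(r["p"],r["box"])
x,y=map(int,np.clip(np.round(proj("wrist",[.566,.278,.06],st)),[100,70],[540,330])); print(x,y)
save(cv2.resize(im[y-70:y+70,x-100:x+100],None,fx=4,fy=4,interpolation=cv2.INTER_CUBIC),"e.png")
E
```

```text
[0.5607 0.2359 0.2886] [20.5  6.4 96.9 -0.  76.7 30.2]
0.83 [188.1 146.9] [0.3774 0.2895 0.004 ]
0.67 [315.2 136.3] [0.5611 0.2731 0.004 ]
0.64 [304.7 141.6] [0.5449 0.2683 0.004 ]
[{'point': [302.4, 142.5], 'p': 0.81}]
0.92 [175.9, 151.2, 45.7, 28.2]
0.6 [312.4, 140.1, 32.1, 32.9]
318 136
```

View pics/e.png

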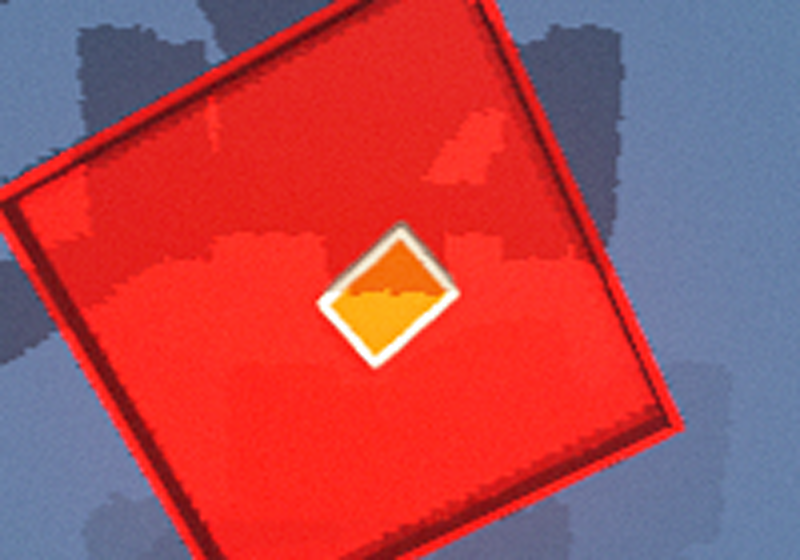

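```bash
python3 - <<'E'
from h import *
st=ctrl.get_state()
W=np.array([atz("wrist",[(x+.5)/4-.5+218,(y+.5)/4-.5+66],.067,st)[:2] for x,y in [(318,302),(401,226),(460,292),(375,367)]])
a=W[1]+W[2]-W[0]-W[3]; b=W[0]+W[1]-W[2]-W[3]
print(np.round(W.mean(0),4),np.linalg.norm(a)/2,np.linalg.norm(b)/2,np.degrees([np.arctan2(a[1],a[0]),np.arctan2(b[1],b[0])]))
l=(W[1]-W[0]+W[2]-W[3])/2; s=(W[2]-W[1]+W[3]-W[0])/2
print(np.linalg.norm(l),np.linalg.norm(s),np.degrees([np.arctan2(l[1],l[0]),np.arctan2(s[1],s[0])]))
R=st["eef_rot"];print("tool y yaw",np.degrees(np.arctan2(R[1][1],R[0][1])))
E
```

```text
[0.5615 0.2751] 0.03445570752560034 0.026534372579433717 [ 31.72245279 122.08081213]
0.03445570752560038 0.026534372579433693 [ 31.72245279 -57.91918787]
tool y yaw -9.714401011083746
```

Emit:
drive_tool([
  [0,13,0,6,0.75],
  [1,13,-20,6,0.75],
  [0,13,-25,6,0.75],
  [0,0,-30,6,0.75],
  [0,0,-35,6,0.75],
  [0,0,-30,6,0.75],
  [0,0,-10,5.6,0.75],
  [0,0,0,0,0.75],
])

```text
t: 9.53
tcp_pos: [0.5586, 0.2747, 0.134]
eef_rot: [[-0.531, 0.847, -0.007], [0.847, 0.531, -0.003], [0.001, -0.008, -1.0]]
wrist_force: [-1.0, -0.2, -0.2]
finger_gap: 0.0662
gripper_force: 0.0
```

Emit:
drive_tool([
  [0,0,0,0,0.75],
  [0,0,0,0,0.75],
  [0,0,0,0,0.75],
  [0,0,0,0,0.75],
  [0,0,0,0,0.75],
  [0,0,0,0,0.75],
  [0,0,0,0,0.75],
  [0,0,0,0,0.75],
])

```text
t: 10.2
tcp_pos: [0.5616, 0.2762, 0.139]
eef_rot: [[-0.529, 0.849, 0.0], [0.849, 0.529, 0.0], [-0.0, 0.0, -1.0]]
wrist_force: [0.6, 0.7, -0.7]
finger_gap: 0.0657
gripper_force: 0.0
```

```bash
python3 - <<'E'
from h import *
st=ctrl.get_state(); im=vision.capture("wrist")
print(np.round(st["tcp_pos"],4),np.round(st["eef_rot"],3),st["finger_gap"])
x,y=map(int,np.clip(np.round(proj("wrist",[.5615,.2751,.067],st)),[100,75],[540,325])); print(x,y)
save(cv2.resize(im[y-75:y+75,x-100:x+100],None,fx=4,fy=4,interpolation=cv2.INTER_CUBIC),"f.png")
E
```

```text
[0.5616 0.2762 0.139 ] [[-0.529  0.849  0.   ]
 [ 0.849  0.529  0.   ]
 [-0.     0.    -1.   ]] 0.06565799138444442
319 211
```

View pics/f.png

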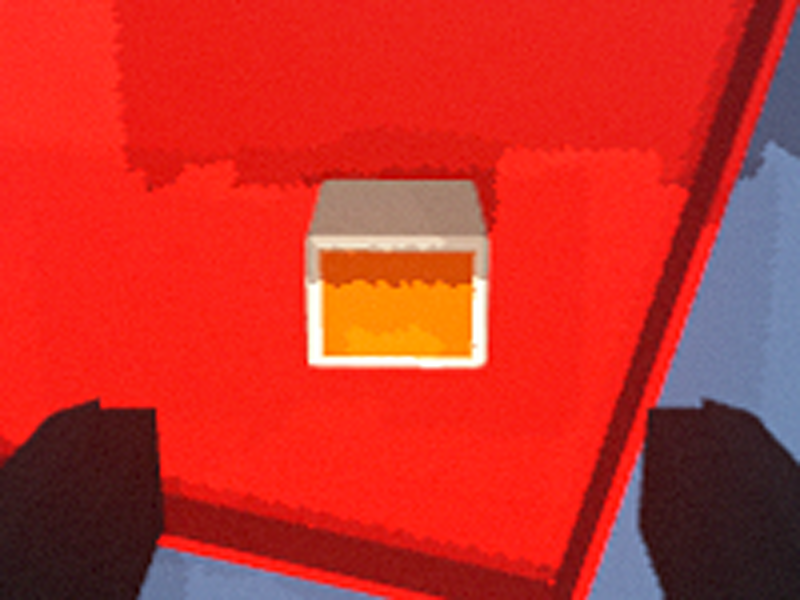

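The white relay with the orange top in the tray is square between the open fingers (crop corners (307,236) to (487,366)) and sits where I measured it. I'll descend and grip it.

Emit:
drive_tool([
  [0,-1,-25,0,0.75],
  [0,0,-30,0,0.75],
  [0,0,-25,0,0.75],
  [0,0,-16,0,0.75],
  [0,0,-10,0,0.75],
  [0,0,0,0,0.75],
  [0,0,0,0,0.75],
  [0,0,0,0,0.75],
])

```text
t: 10.92
tcp_pos: [0.5627, 0.2757, 0.0341]
eef_rot: [[-0.529, 0.849, 0.002], [0.849, 0.529, 0.001], [-0.0, 0.002, -1.0]]
wrist_force: [-0.7, -0.0, -0.4]
finger_gap: 0.0661
gripper_force: 0.0
```

Emit:
drive_tool([
  [0,0,0,0,0.2],
  [0,0,0,0,0.2],
  [0,0,0,0,0.2],
  [0,0,0,0,0.2],
  [0,0,0,0,0.2],
  [0,0,0,0,0.2],
  [0,0,0,0,0.2],
  [0,0,0,0,0.2],
], newtons=25)

```text
t: 11.58
tcp_pos: [0.5618, 0.2753, 0.0332]
eef_rot: [[-0.529, 0.849, 0.001], [0.849, 0.529, 0.0], [-0.0, 0.001, -1.0]]
wrist_force: [-1.5, -1.0, 3.7]
finger_gap: 0.0359
gripper_force: 25.0
```

Emit:
drive_tool([
  [0,0,15,0,0.2],
  [0,0,30,0,0.2],
  [0,0,35,0,0.2],
  [0,-10,30,0,0.2],
  [-1,-30,7,-5,0.2],
  [-1,-35,0,-6,0.2],
  [-1,-35,0,-6,0.2],
  [-2,-35,0,-6,0.2],
])

```text
t: 12.25
tcp_pos: [0.5562, 0.129, 0.1497]
eef_rot: [[-0.151, 0.988, 0.0], [0.988, 0.151, -0.0], [-0.0, 0.0, -1.0]]
wrist_force: [-0.0, 0.1, -0.9]
finger_gap: 0.0359
gripper_force: 25.0
```

Emit:
drive_tool([
  [-2,-35,0,-6,0.2],
  [-2,-35,0,-6,0.2],
  [-2,-35,0,-4.3,0.2],
  [-2,-35,0,0,0.2],
  [-2,-35,0,0,0.2],
  [-1,-30,0,0,0.2],
  [-1,-30,0,0,0.2],
  [0,-15,0,0,0.2],
])

```text
t: 12.92
tcp_pos: [0.5437, -0.1229, 0.1491]
eef_rot: [[0.13, 0.991, -0.001], [0.991, -0.13, -0.001], [-0.001, -0.001, -1.0]]
wrist_force: [0.5, 0.8, -0.9]
finger_gap: 0.0359
gripper_force: 25.0
```

Emit:
drive_tool([
  [0,0,0,0,0.2],
  [0,0,0,0,0.2],
  [0,0,0,0,0.2],
  [0,0,0,0,0.2],
  [0,0,0,0,0.2],
  [0,0,0,0,0.2],
  [0,0,0,0,0.2],
  [0,0,0,0,0.2],
])

```text
t: 13.58
tcp_pos: [0.5446, -0.1193, 0.1497]
eef_rot: [[0.127, 0.992, 0.0], [0.992, -0.127, -0.0], [0.0, 0.0, -1.0]]
wrist_force: [-0.5, 0.5, -1.2]
finger_gap: 0.0355
gripper_force: 25.0
```

```bash
python3 - <<'E'
from h import *
st=ctrl.get_state(); im=vision.capture("wrist")
R=np.array(st["eef_rot"]);p=np.array(st["tcp_pos"])
print(st["t"],np.round(p,4),np.degrees(np.arctan2(R[1,1],R[0,1])),st["finger_gap"])
for l,z in dict(socket_hole0=.042,isolator_tip=.087).items():
    for c in ("wrist","scene","side"):
        if c!="wrist" and l=="socket_hole0": save(vision.capture(c),"g_%s.png"%c)
        for r in vision.mark_of(l,c)[:1]: print(c,l,round(r["p"],2),np.round(r["point"],1),np.round(atz(c,r["point"],z,st),4))
k=im[60:260,200:440]; save(cv2.resize(k,None,fx=3,fy=3,interpolation=cv2.INTER_CUBIC),"g.png")
E
```

```text
13.5833 [ 0.5446 -0.1193  0.1497] -7.312369924505349 0.03548494393136787
wrist socket_hole0 0.71 [322.  196.9] [ 0.5468 -0.1199  0.042 ]
scene socket_hole0 0.65 [269.3 169.8] [ 0.5379 -0.1248  0.042 ]
side socket_hole0 0.77 [350.8 245.9] [ 0.5424 -0.1201  0.042 ]
scene isolator_tip 0.54 [250.4 136.6] [ 0.5068 -0.2005  0.087 ]
side isolator_tip 0.5 [365.6 263.6] [ 0.5033 -0.2001  0.087 ]
```

View pics/g.png

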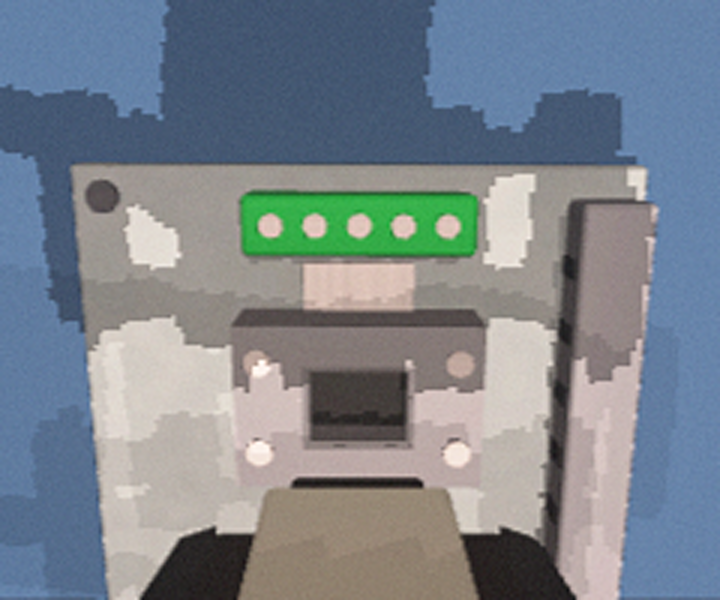

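```bash
python3 - <<'E'
from h import *
st=ctrl.get_state();p=st["tcp_pos"]
f=lambda x,y,z:atz("wrist",[(x+.5)/3-.5+200,(y+.5)/3-.5+60],z,st)
g=lambda P,z:np.array([f(x,y,z) for x,y in P])
for n,P in dict(screws=[(257,364),(460,364),(457,454),(259,453)],hole=[(306,369),(411,370),(411,446),(306,445)]).items():
    W=g(P,.042);u=W[1]+W[2]-W[0]-W[3];v=W[0]+W[1]-W[2]-W[3]
    print(n,np.round(W.mean(0),4),np.linalg.norm(u)/2,np.linalg.norm(v)/2,np.degrees([np.arctan2(u[1],u[0]),np.arctan2(-v[0],v[1])]))
F=g([(293,481),(423,481)],.1205); print("foot +y edge",np.round(F,4),np.linalg.norm(F[1]-F[0]))
a=np.radians(-7.3);uy=np.array([-np.sin(a),np.cos(a)]);print("foot centre",F.mean(0)[:2]-.010*uy, "tcp",p)
T=g([(235,326),(484,326)],.042);print("top edge mid - 25mm:",T.mean(0)[:2]-.025*uy,np.linalg.norm(T[1]-T[0]))
E
```

```text
screws [ 0.5442 -0.1195  0.042 ] 0.059676645160531935 0.027799581571431562 [-7.52717631 -7.6565689 ]
hole [ 0.5443 -0.1191  0.042 ] 0.031243997052570534 0.023583947129746825 [-7.94262416 -7.35555592]
foot +y edge [[ 0.5315 -0.11    0.1205]
 [ 0.5586 -0.1135  0.1205]] 0.02732251087389389
foot centre [ 0.54376381 -0.12171183] tcp [ 0.54453154 -0.11991689  0.14970217]
top edge mid - 25mm: [ 0.54455929 -0.11935283] 0.07203658226430348
```

Everything is square with the socket and the lever is still off. I'll go just above the hole and compare the foot and hole at nearly equal heights.

Emit:
drive_tool([
  [0,1,-20,-0.2,0.2],
  [0,0,-25,0,0.2],
  [0,0,-20,0,0.2],
  [0,0,-9,0,0.2],
  [0,0,0,0,0.2],
  [0,0,0,0,0.2],
  [0,0,0,0,0.2],
  [0,0,0,0,0.2],
])

```text
t: 14.7
tcp_pos: [0.546, -0.1192, 0.0774]
eef_rot: [[0.132, 0.991, 0.003], [0.991, -0.132, -0.001], [-0.0, 0.003, -1.0]]
wrist_force: [-0.2, 0.5, -1.3]
finger_gap: 0.0359
gripper_force: 25.0
```

```bash
python3 - <<'E'
from h import *
st=ctrl.get_state(); im=vision.capture("wrist")
print(st["t"],np.round(st["tcp_pos"],4),st["wrist_force"])
for X in ([.5443,-.1193,.042],): print(proj("wrist",X,st))
k=im[180:300,240:400]; save(cv2.resize(k,None,fx=5,fy=5,interpolation=cv2.INTER_CUBIC),"i.png")
E
```

```text
14.7 [ 0.546  -0.1192  0.0774] [-0.21297317  0.47521256 -1.27566798]
[317.1763543  228.48259984]
```

View pics/i.png

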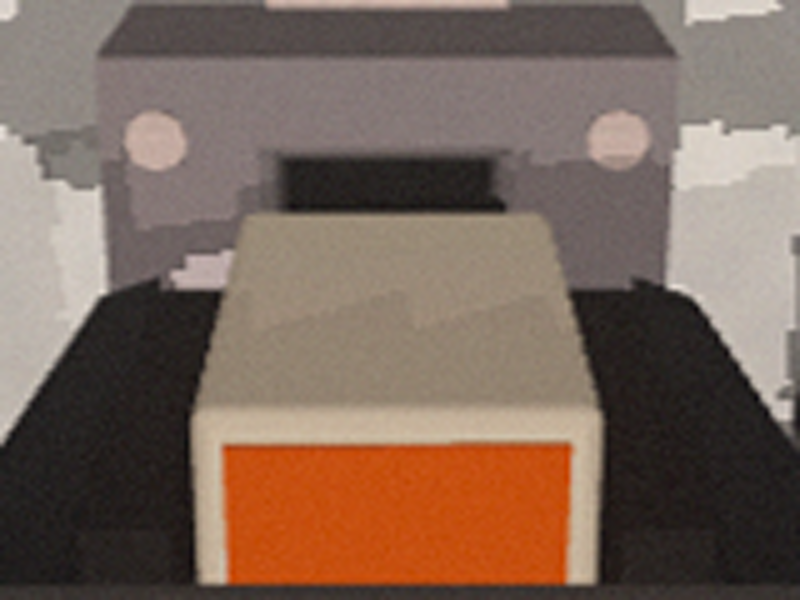

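```bash
python3 - <<'E'
from h import *
st=ctrl.get_state();p=np.array(st["tcp_pos"]);print(st["t"],np.round(p,4))
f=lambda x,y,z:atz("wrist",[(x+.5)/5-.5+240,(y+.5)/5-.5+180],z,st)[:2]
a=np.radians(-7.5);ux=np.array([np.cos(a),np.sin(a)]);uy=np.array([-ux[1],ux[0]])
B=(f(240,213,p[2]-.0142)+f(553,213,p[2]-.0142))/2-.014*uy
T=(f(195,407,p[2]+.0338)+f(602,407,p[2]+.0338))/2-.014*uy
S=(f(98,56,.042)+f(678,56,.042))/2-.025*uy
H=(f(282,155,.040)+f(494,155,.040))/2-.0108*uy
for n,q in dict(block_bottom=B,block_top=T,socket=S,hole=H).items(): print(n,np.round(q,4),"from tcp along ux,uy mm",np.round(1e3*np.array([(q-p[:2])@ux,(q-p[:2])@uy]),1))
E
```

```text
14.75 [ 0.5459 -0.1192  0.0773]
block_bottom [ 0.5451 -0.1205] from tcp along ux,uy mm [-0.6 -1.4]
block_top [ 0.5454 -0.1189] from tcp along ux,uy mm [-0.5  0.2]
socket [ 0.5444 -0.1185] from tcp along ux,uy mm [-1.5  0.5]
hole [ 0.5444 -0.1183] from tcp along ux,uy mm [-1.6  0.7]
```

Emit:
drive_tool([
  [-0.8,1.5,0,0,0.2],
  [0,0,-2,0,0.2],
  [0,0,-2,0,0.2],
  [0,0,-2,0,0.2],
  [0,0,-2,0,0.2],
  [0,0,-2,0,0.2],
  [0,0,0,0,0.2],
  [0,0,0,0,0.2],
])

```text
t: 15.42
tcp_pos: [0.5443, -0.1174, 0.0655]
eef_rot: [[0.132, 0.991, 0.001], [0.991, -0.132, -0.0], [-0.0, 0.001, -1.0]]
wrist_force: [2.9, -0.5, -1.8]
finger_gap: 0.0354
gripper_force: 25.0
```

The foot is about 6 mm into the hole with almost no resistance, so I continue down.

Emit:
drive_tool([
  [0,0,-2,0,0.2],
  [0,0,-2,0,0.2],
  [0,0,-2,0,0.2],
  [0,0,-2,0,0.2],
  [0,0,-1,0,0.2],
  [0,0,-1,0,0.2],
  [0,0,0,0,0.2],
  [0,0,0,0,0.2],
])

```text
t: 16.08
tcp_pos: [0.5443, -0.1175, 0.0562]
eef_rot: [[0.132, 0.991, 0.001], [0.991, -0.132, -0.0], [-0.0, 0.001, -1.0]]
wrist_force: [2.4, -0.0, 3.3]
finger_gap: 0.0361
gripper_force: 25.0
```

Nearly at the expected seated height (0.0562). I'll press a little to confirm it is home.

Emit:
drive_tool([
  [0,0,-1,0,0.2],
  [0,0,-1,0,0.2],
  [0,0,-1,0,0.2],
  [0,0,0,0,0.2],
  [0,0,0,0,0.2],
  [0,0,0,0,0.2],
  [0,0,0,0,0.2],
  [0,0,0,0,0.2],
])

```text
t: 16.75
tcp_pos: [0.5443, -0.1175, 0.0561]
eef_rot: [[0.132, 0.991, 0.001], [0.991, -0.132, -0.0], [-0.0, 0.001, -1.0]]
wrist_force: [-5.2, 2.2, 21.9]
finger_gap: 0.0361
gripper_force: 25.0
```

Seated: it holds 22 N at the right height. Next I release, rise and straddle the ball again.

Emit:
drive_tool([
  [0,0,3,0,0.2],
  [0,0,0,0,0.55],
  [0,0,0,0,0.55],
  [0,0,0,0,0.55],
  [0,0,0,0,0.55],
  [0,0,0,0,0.55],
  [0,0,0,0,0.55],
  [0,0,5,0,0.55],
])

```text
t: 17.42
tcp_pos: [0.5425, -0.117, 0.0595]
eef_rot: [[0.132, 0.991, -0.003], [0.991, -0.132, 0.001], [0.0, -0.003, -1.0]]
wrist_force: [-0.0, 0.8, 0.1]
finger_gap: 0.0483
gripper_force: 0.0
```

Emit:
drive_tool([
  [0,0,20,0,0.55],
  [0,0,30,0,0.55],
  [0,0,30,0,0.55],
  [-13,-29,0,0,0.55],
  [-13,-29,0,0,0.55],
  [-13,-28,0,0,0.55],
  [0,0,0,0,0.55],
  [0,0,0,0,0.55],
])

```text
t: 18.08
tcp_pos: [0.5043, -0.2044, 0.1412]
eef_rot: [[0.135, 0.991, 0.0], [0.991, -0.135, 0.0], [0.0, 0.0, -1.0]]
wrist_force: [0.4, 0.8, -0.2]
finger_gap: 0.0482
gripper_force: 0.0
```

```bash
python3 - <<'E'
from h import *
st=ctrl.get_state(); im=vision.capture("wrist")
print(st["t"],np.round(st["tcp_pos"],4),st["finger_gap"])
for r in vision.mark_of("isolator_tip","wrist")[:2]: print(r["p"],np.round(atz("wrist",r["point"],.087,st),4))
for r in vision.mark_of("relay","wrist")[:2]: print(r["p"],r["point"],np.round(atz("wrist",r["point"],.027,st),4))
save(im,"j.png")
E
```

```text
18.0833 [ 0.5043 -0.2044  0.1412] 0.04819031233205362
0.92 [351.7, 89.7] [ 0.5427 -0.1188  0.027 ]
```

View pics/j.png

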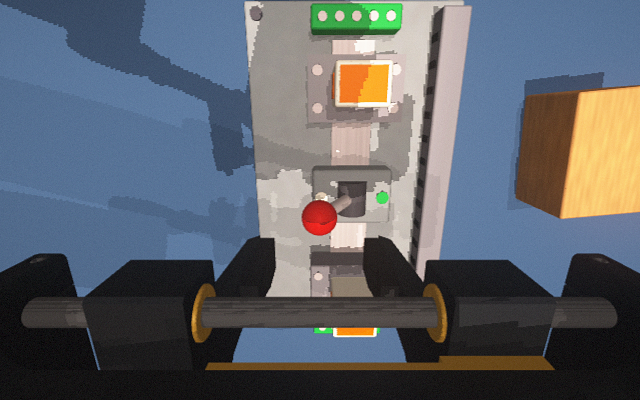

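The relay stands seated at (363,83). The ball at (319,218) is still off and centred between the fingers. I'll descend and push it to the green mark.

Emit:
drive_tool([
  [0,1,-30,0,0.55],
  [0,0,-25,0,0.55],
  [0,0,-8,0,0.55],
  [0,0,0,0,0.55],
  [12,-1,1,0,0.55],
  [12,-2,2,0,0.55],
  [12,-2,2,0,0.55],
  [12,-2,0,0,0.55],
])

```text
t: 18.9
tcp_pos: [0.5556, -0.2097, 0.0855]
eef_rot: [[0.131, 0.991, 0.003], [0.991, -0.131, -0.001], [-0.001, 0.003, -1.0]]
wrist_force: [-0.8, 0.3, 0.6]
finger_gap: 0.0482
gripper_force: 0.7
```

Emit:
drive_tool([
  [10,-1,-1,0,0.55],
  [6,-1,-2,0,0.55],
  [4,-1,-1,0,0.55],
  [2,0,0,0,0.55],
  [2,0,0,0,0.55],
  [0,0,0,0,0.55],
  [0,0,0,0,0.55],
  [0,0,0,0,0.55],
])

```text
t: 19.57
tcp_pos: [0.5734, -0.212, 0.0784]
eef_rot: [[0.131, 0.991, -0.007], [0.991, -0.131, 0.001], [0.0, -0.008, -1.0]]
wrist_force: [-9.8, 0.2, 7.3]
finger_gap: 0.0485
gripper_force: 4.7
```

Emit:
drive_tool([
  [2,0,0,0,0.55],
  [1,0,0,0,0.55],
  [0,0,0,0,0.55],
  [0,0,0,0,0.55],
  [0,0,0,0,0.55],
  [0,0,0,0,0.55],
  [0,0,0,0,0.55],
  [0,0,0,0,0.55],
])

```text
t: 20.23
tcp_pos: [0.5737, -0.212, 0.0781]
eef_rot: [[0.131, 0.991, -0.013], [0.991, -0.131, 0.002], [0.0, -0.013, -1.0]]
wrist_force: [-16.2, -0.2, 11.3]
finger_gap: 0.0485
gripper_force: 8.3
```

Emit:
drive_tool([
  [-8,1,0,0,0.55],
  [-6,1,0,0,0.55],
  [0,0,5,0,0.55],
  [0,0,20,0,0.55],
  [0,0,35,0,0.55],
  [-10,0,35,0,0.55],
  [-10,0,30,0,0.55],
  [0,0,0,0,0.55],
])

```text
t: 20.9
tcp_pos: [0.5493, -0.212, 0.2123]
eef_rot: [[0.132, 0.991, 0.012], [0.991, -0.132, -0.005], [-0.004, 0.013, -1.0]]
wrist_force: [0.8, -0.8, 0.8]
finger_gap: 0.0486
gripper_force: 0.0
```

```bash
python3 - <<'E'
from h import *
st=ctrl.get_state()
print(st["t"],np.round(st["tcp_pos"],4),st["wrist_force"])
for c in ("wrist","scene","side"):
    im=vision.capture(c)
    if c=="wrist": w=im
    for r in vision.mark_of("isolator_tip",c)[:2]: print(c,r["p"],np.round(atz(c,r["point"],.087,st),4))
save(w,"k.png")
E
```

```text
20.9 [ 0.5493 -0.212   0.2123] [ 0.84910073 -0.81883086  0.84721985]
wrist 0.61 [ 0.5611 -0.2117  0.087 ]
scene 0.51 [ 0.5595 -0.2176  0.087 ]
scene 0.38 [0.6133 0.2758 0.087 ]
side 0.57 [ 0.5608 -0.2176  0.087 ]
```

View pics/k.png

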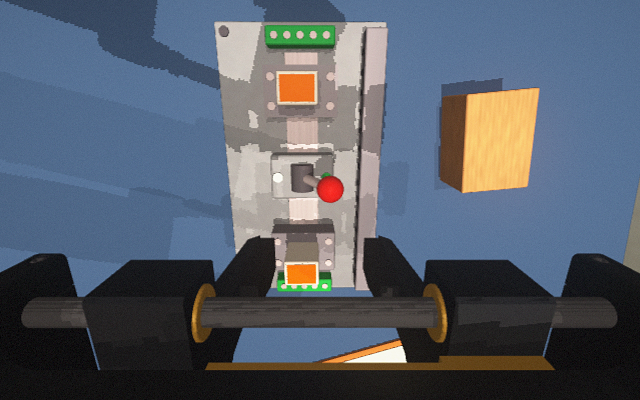

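The lever is fully on, with the ball at (330,189) over the green mark. The relay is seated square at (297,88), and the carton is where it was. I'm handing in.

```bash
python3 -c "
from plant import finish_job
print(finish_job())"
```

```text
the job is handed in; nothing more can be done
None
```

The job is handed in: I switched the unit off, seated the spare relay fully home in the empty socket, then switched the unit back on, in about 21 s of the 64 s allowed; no verdict came back.

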